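Shut the flip lids of the filled small-finds strip

ROBOT

A 6-joint arm with a two-finger parallel gripper is mounted at the origin on the work surface; the furniture and walls round the work are solid. World frame = base frame: x ahead of the robot, y to its left, z up, the work surface at z = 0. Lengths are in m, angles in degrees, forces in N, time in s.
With the tool pointing down it reaches from about 0.35 to 0.875 m from the base axis. Payload 4.2 kg.
Tool frame: the origin (TCP) lies where the fingers leave the gripper's body, on its centre line; the fingertips stand 70 mm ahead of it and the grasp point (between the pads) lies 51 mm ahead of it; z points along the fingers, y is the direction in which the jaws open and shut (so a half turn about z gives the same grasp; the last joint's range is limited). The gripper opens to 87 mm and grips with 3 to 60 N. Pads are 19 mm wide; open, the fingers measure 117 mm over their backs; the gripper's body (75 mm by 190 mm) begins 51 mm behind the grasp point.
Start: joints at [-51.933, 22.042, 0.453, 0, -68.411, -14.817], TCP at [0.247, -0.574, 0.292] pointing down, gripper open.
Joint ranges: [-179.83, 179.83], [-69.29, 118.12], [-61.27, 80.66], [-181.25, 117.63], [-171.15, -9.14], [-177.46, 177.46]. Speed limits (degrees/s): [159.86, 159.86, 180, 180, 180, 180].

INTERFACE

Orientations are given as a 3x3 rotation matrix whose columns are the frame's x, y, z axes.
In Python, from station import sense, cams, job gives the robot as it stands. The module is installed in compiled form; this text tells all that it offers.
- The arm moves only by the shell command python3 -m handwheel 'ROWS'. ROWS is JSON, a list of rows, each a list of 5 numbers: the shift along the tool's x, y, z in cm, then the turn about the tool's z in degrees, then the opening, from 0 (shut) to 1 (fully open). A call has 1 to 10 rows; each row shifts and turns the commanded pose from where the row before left it, along the tool's axes as they then stand; what a row does not reach is not made up. A row lasts 1/8 s, in which the tool goes at most 62.5 mm and 10.7 degrees, less where a joint would pass 70% of its speed; a pose out of reach is approached as far as the arm can. A call with a gripper value outside its range is refused whole. The fingers move at their own pace and stop on an object; the grip force is fixed at half the most. Time passes only in rows, so rows that do not move let the fingers close. It gives the time, the measured TCP pose, the force and the opening at its end, in the units of the state.
- sense(): the state, without advancing time (a new reading comes with each control period).
- cams.capture(name): name is "scene" or "side" or "wrist"; returns the picture (384x512x3 uint8, red, green, blue); there is no depth.
- cams.camera_params(name): a dict with "fx", "fy", "cx", "cy" (pixels), "origin" and "rotation" of the camera in the world. Camera axes: x right, y down, z forward; pixel columns grow to the right and rows downward; lengths in m; the calibration is good to about 2 mm. The wrist camera is an equidistant fisheye: a pixel r from the principal point sees the ray r / f radians off the axis. A picture is of the moment at which its call begins: read the wrist's pose just before it. camera_params takes no time and is no camera call; for the wrist camera it gives the pose at the moment of the call.
- job.finish_job(): hands the job in, once; it reports no verdict.
The state is a dict: "time_s": time; "joints": joint angles; "joint_velocities": joint speeds; "effort": joint torques, N m; "tcp_pos": TCP position; "ee_rot": TCP orientation; "wrist_force": force on the tool from outside, world axes, zero at the start; "moment": the same for the moment, N m; "gripper_width": opening from 0.0 (shut) to 1.0 (fully open).
Only numpy, scipy, OpenCV 4.12 (cv2) and the standard library are available. Lean on these libraries where they do the work, as an engineer would, in place of code of your own. Each camera call takes 0.05 s, during which the arm holds its last target. There are 200 camera calls.

TASK

Shut all five flip lids of the strip of small-finds boxes that has finds in it, by running your fingertips lightly along the row so that the lids fold down one after another and lie flat, starting at the end box whose lid hinge is on the outside of the row. Only stroke the lids: do not pinch, lift or shove the strip. Leave the empty strip open as it stands, and do not disturb the other things on the table.

Things in the scene. Friction and masses are not known exactly. Their poses are not given: they have to be found in the camera images.
- filled_strip: FILLED strip: row of five clip-together white plastic boxes with grey flip lids on a steel rail, each box heaped with small finds (stone cubes, coins, beads, crumbs, nails; fixed). 60 mm wide (its x), 222 mm long (its y), 27.5 mm high with lids shut; loose, 0.8 to 1.3 kg on a non-slip rubber underside. Origin under its middle on the table, z up. Boxes every 42 mm along y: box 1 at y = -84 mm, box 5 at +84 mm
- empty_strip: EMPTY strip: same make, sizes and frame as the filled strip and roughly parallel to it, but its boxes show bare white floors, all its lids are open, and it does not move
- row_start (a point): start of the filled strip's row: on its centreline (y = -104 mm) above the hinge of lid 1, 27.5 mm above the table = level of the top faces of shut lids. Fingertips travelling to row_end 0 to 2 mm above this level fold every lid down; lower, they catch on the row and shove it
- row_end (a point): other end of the filled strip's row: on its centreline (y = +101.5 mm) above the free edge of lid 5 when shut, 27.5 mm above the table
- filled_strip_lid1 (a joint): lid of box 1 of the filled strip: 0 = shut, 1.57 = upright, 2.0 = stop, leaning back toward the strip's -y. Lid 48 mm wide (x), 37 long, 2.5 thick (bevelled at the hinge), a 6 mm lip under its free edge; hinged 25 mm above the table on its box's -y side (20 mm before the box centre): folds down toward +y; upright it reaches 63 mm up. Stiff hinge: stays where left, folds with 0.2 N at the free edge, 2 to 3 N near the hinge
- filled_strip_lid2 (a joint): lid of box 2 of the filled strip: 0 = shut, 1.57 = upright, 2.0 = stop, leaning back toward the strip's -y. Same lid and hinge as lid 1
- filled_strip_lid3 (a joint): lid of box 3 of the filled strip: 0 = shut, 1.57 = upright, 2.0 = stop, leaning back toward the strip's -y. Same lid and hinge as lid 1
- filled_strip_lid4 (a joint): lid of box 4 of the filled strip: 0 = shut, 1.57 = upright, 2.0 = stop, leaning back toward the strip's -y. Same lid and hinge as lid 1
- filled_strip_lid5 (a joint): lid of box 5 of the filled strip: 0 = shut, 1.57 = upright, 2.0 = stop, leaning back toward the strip's -y. Same lid and hinge as lid 1
- empty_strip_lid1 (a joint): lid of box 1 of the empty strip: 0 = shut, 1.57 = upright, 2.0 = stop, leaning back toward the strip's -y. Lid 48 mm wide (x), 37 long, 2.5 thick (bevelled at the hinge), a 6 mm lip under its free edge; hinged 25 mm above the table on its box's -y side (20 mm before the box centre): folds down toward +y; upright it reaches 63 mm up. Stiff hinge: stays where left, folds with 0.2 N at the free edge, 2 to 3 N near the hinge
- empty_strip_lid2 (a joint): lid of box 2 of the empty strip: 0 = shut, 1.57 = upright, 2.0 = stop, leaning back toward the strip's -y. Same lid and hinge as lid 1
- empty_strip_lid3 (a joint): lid of box 3 of the empty strip: 0 = shut, 1.57 = upright, 2.0 = stop, leaning back toward the strip's -y. Same lid and hinge as lid 1
- empty_strip_lid4 (a joint): lid of box 4 of the empty strip: 0 = shut, 1.57 = upright, 2.0 = stop, leaning back toward the strip's -y. Same lid and hinge as lid 1
- empty_strip_lid5 (a joint): lid of box 5 of the empty strip: 0 = shut, 1.57 = upright, 2.0 = stop, leaning back toward the strip's -y. Same lid and hinge as lid 1
- flat_brush: small flat dusting brush with a wooden handle, 136 mm long, 21 mm wide, 11 mm high; origin under its middle, handle along its +y; a bystander
- big_bottle: white screw-cap bottle, 42 mm in diameter, 75 mm high; origin under its centre; a bystander
- loupe: black eye loupe, 32 mm in diameter, 27 mm high; origin under its centre; a bystander
- orange_sherd: pottery sherd, about 49 x 41 x 18 mm, left of the strips; origin under its centre; a bystander
- long_sherd: pottery sherd, about 64 x 58 x 16 mm, far left of the strips; origin under its centre; a bystander

How it is judged (in metres and radians):
On the way, in this order (a step that is already met when the one before it is completed fails the run):
1. the lid at the start of the filled strip (box 1) is folded down while the lids of boxes 4 and 5 are still open (value of joint filled_strip_lid1 below 0.2 rad and value of joint each of filled_strip_lid4, filled_strip_lid5 above 0.5 rad), for 0.05 s.
2. the first three lids are folded down while the last lid is still open (value of joint each of filled_strip_lid1, filled_strip_lid2, filled_strip_lid3 below 0.2 rad and value of joint filled_strip_lid5 above 0.5 rad), for 0.05 s.
At the end, for the whole second after the job is handed in: all five lids of the filled strip are shut to within 0.11 rad (free edge no more than about 4 mm up, the lip inside the box), it rests flat on the table within 30 mm of where it began; the empty strip's lids all still stand open (over 1.0 rad) (value of joint each of filled_strip_lid1, filled_strip_lid2, filled_strip_lid3, filled_strip_lid4, filled_strip_lid5 below 0.11 rad and value of joint each of empty_strip_lid1, empty_strip_lid2, empty_strip_lid3, empty_strip_lid4, empty_strip_lid5 above 1 rad and distance of filled_strip from where it was at the start of the episode below 0.03 m and height (world z) of filled_strip below 0.005 m and linear speed of filled_strip below 0.01 m/s); the robot touches nothing.
It fails at once if the filled strip is lifted or tipped (height (world z) of filled_strip above 0.012 m or angle between filled_strip's own z axis and vertical above 0.12 rad).
It fails at once if the filled strip is shoved more than 30 mm (distance of filled_strip from where it was at the start of the episode above 0.03 m).
It fails at once if the filled strip is pressed hard (over 40 N) (contact force between any of the fingers, the arm and filled_strip above 40 N).
It fails at once if the empty strip is pushed (over 15 N) or one of its lids folded (contact force between any of the fingers, the arm and empty_strip above 15 N or value of joint any of empty_strip_lid1, empty_strip_lid2, empty_strip_lid3, empty_strip_lid4, empty_strip_lid5 below 1 rad).
It fails at once if a bystander is moved more than 20 mm (distance of any of flat_brush, big_bottle, loupe, orange_sherd, long_sherd from where it was at the start of the episode above 0.02 m).
It also fails if it takes over 38 s, if anything falls off the work surface, if the arm or the gripper's body presses on something with over 40 N, if the wrist force passes 120 N, or if a joint passes its speed limit or range.

## Working session

There is one attempt and no reset: what is moved stays moved. The work goes in short steps, Python scripts to look and compute and a shell command to move; the robot and the scene stay as the last step left them, time stands still between calls to the robot, and variables do not carry over. Pictures are saved under pics/ and viewed, about 8 in all and at most 12, crops included, and the job is handed in when it is done.

```bash
mkdir -p pics; python3 - <<'E'
from station import sense,cams
import cv2,numpy as np
for n in("scene","side","wrist"):
    im=cams.capture(n);cv2.imwrite(f"pics/{n}0.png",im[:,:,::-1]);p=cams.camera_params(n)
    print(n,{k:np.round(v,4).tolist() for k,v in p.items()})
    if n!="wrist": cv2.imwrite(f"pics/{n}0b.png",cv2.resize(im[:,:,::-1],(800,600),interpolation=cv2.INTER_CUBIC))
s=sense();print(s["time_s"],s["tcp_pos"],np.round(s["ee_rot"],3).tolist(),s["gripper_width"])
E
```

```text
scene {'fx': 411.1819, 'fy': 411.1819, 'cx': 257.3021, 'cy': 191.1039, 'origin': [-0.0039, 0.6398, 0.8356], 'rotation': [[-0.7682, -0.416, 0.4866], [-0.6401, 0.4907, -0.5911], [0.0071, -0.7656, -0.6433]]}
side {'fx': 348.1681, 'fy': 348.1681, 'cx': 257.9834, 'cy': 195.4911, 'origin': [0.4989, 0.6892, 0.5981], 'rotation': [[-0.9958, -0.0617, 0.0679], [-0.091, 0.5684, -0.8177], [0.0118, -0.8204, -0.5716]]}
wrist {'fx': 297.3186, 'fy': 297.3186, 'cx': 259.163, 'cy': 192.5561, 'origin': [0.1781, -0.6049, 0.3843], 'rotation': [[-0.3935, 0.8845, 0.2508], [0.9193, 0.3779, 0.1097], [0.0022, 0.2737, -0.9618]]}
0.15 [ 0.24662111 -0.57393076  0.29140622] [[-0.919, -0.395, -0.001], [-0.395, 0.919, 0.001], [0.0, 0.002, -1.0]] 0.9997344232502963
```

View pics/scene0b.png

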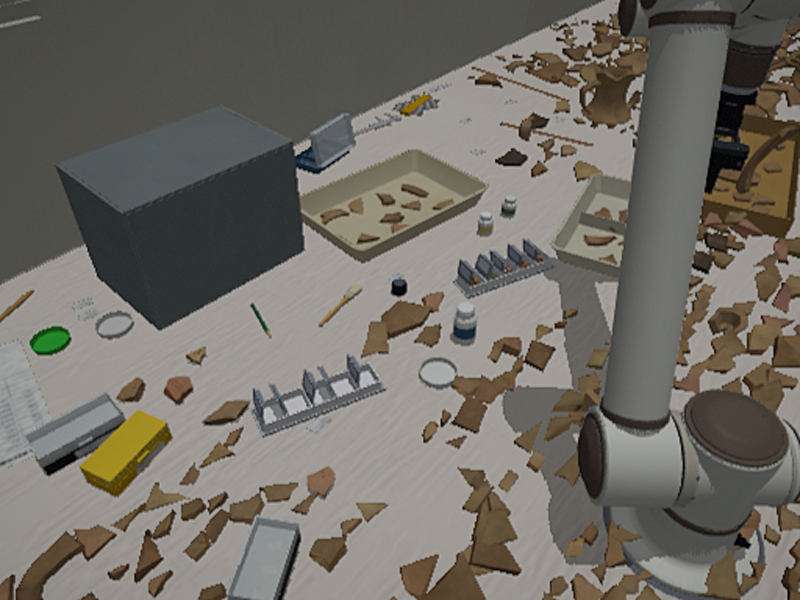

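View pics/side0b.png

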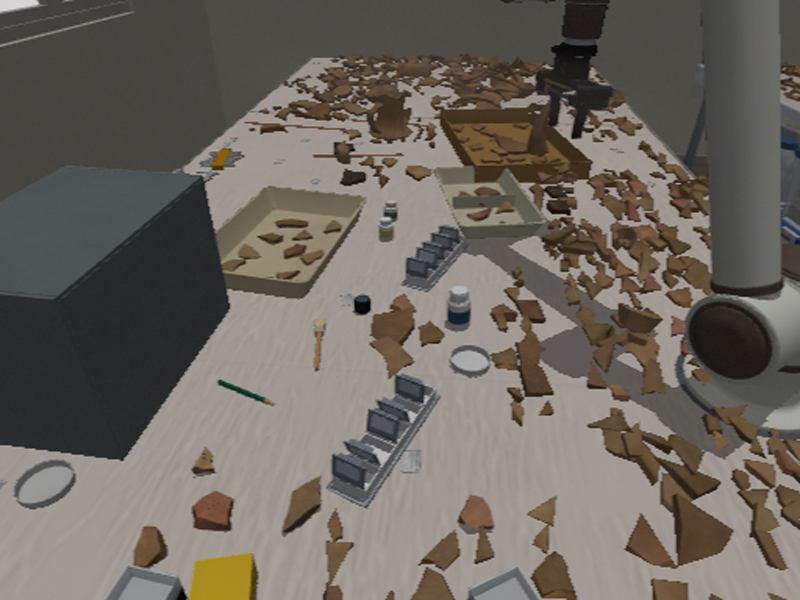

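The near strip, at about (318,395) in the scene view, shows white floors. The far one, at about (505,265), appears to hold finds. I'll zoom in on both views of the far strip.

```bash
python3 - <<'E'
import cv2,numpy as np
a=cv2.imread("pics/scene0.png")[145:195,285:365];b=cv2.imread("pics/side0.png")[138:192,250:310]
a=cv2.resize(a,(800,500),interpolation=cv2.INTER_CUBIC);b=cv2.resize(b,(600,540),interpolation=cv2.INTER_CUBIC)
cv2.imwrite("pics/a.png",a);cv2.imwrite("pics/b.png",b)
E
```

```text
(no output)
```

View pics/a.png

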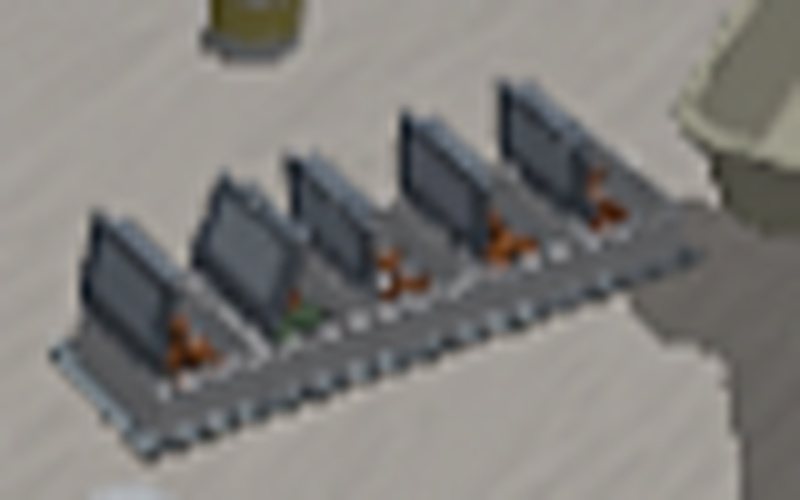

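View pics/b.png

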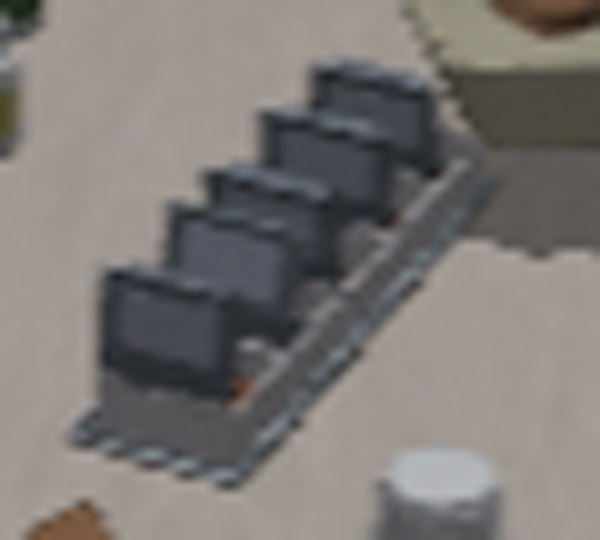

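Filled strip in the scene crop: table corners at about (60,352), (150,455) and (695,262). In the side crop they are (72,437), (235,485) and (490,185). The lids hinge on each box's left side (scene view), so box 1 is the left, camera-side end and the stroke goes toward −y. Next I'll cast rays to the table.

```bash
cat >h.py <<'E'
import numpy as np
from station import cams
def ray(n,u,v,z=0.,p=None):
    p=p or cams.camera_params(n);d=np.array([(u-p["cx"])/p["fx"],(v-p["cy"])/p["fy"],1.])
    if n=="wrist":
        r=np.hypot(d[0],d[1]);d=np.array([d[0]/r*np.sin(r),d[1]/r*np.sin(r),np.cos(r)])
    d=np.array(p["rotation"])@d;o=np.array(p["origin"]);return o+d*(z-o[2])/d[2]
E
python3 - <<'E'
from h import *
for n,u0,v0,L in(("scene",285,145,[(60,352),(150,455),(695,262)]),("side",250,138,[(72,437),(235,485),(490,185)])):
    P=[ray(n,u0+a/10-.5,v0+b/10-.5)[:2] for a,b in L];A,B,C=P
    c=(A+C)/2;y=(C-B);print(n,np.round(P,4).tolist(),"w",np.linalg.norm(A-B),"l",np.linalg.norm(y),"c",c,"dir",np.degrees(np.arctan2(y[1],y[0])),"widthdir",np.degrees(np.arctan2(*(A-B)[::-1])))
for nm,n,u,v,z in(("bottle","scene",465,340,0),("loupe","scene",399,292,0),("jar","scene",486,235,0),("trayN","scene",555,245,0),("trayTop","scene",600,178,.03),("empty1","scene",262,432,0),("empty2","scene",384,388,0)):
    print(nm,np.round(ray(n,u*.64,v*.64,z),3))
E
```

```text
scene [[0.5824, -0.2428], [0.5295, -0.2188], [0.4481, -0.4206]] w 0.05811960484105977 l 0.21757775239832944 c [ 0.51527196 -0.33171663] dir -111.95157606317419 widthdir -24.35730174565131
side [[0.5813, -0.2453], [0.5279, -0.2231], [0.4475, -0.4297]] w 0.05779269438877634 l 0.22163033100830576 c [ 0.51441565 -0.33749518] dir -111.26776204974749 widthdir -22.61059537306775
bottle [ 0.46  -0.112  0.   ]
loupe [ 0.646 -0.14   0.   ]
jar [ 0.626 -0.427  0.   ]
trayN [ 0.485 -0.495  0.   ]
trayTop [ 0.527 -0.786  0.03 ]
empty1 [0.586 0.276 0.   ]
empty2 [0.498 0.077 0.   ]
```

```bash
python3 -m handwheel '[[0,0,0,-9,0],[0,0,0,-9,0],[0,0,0,-9,0],[0,0,0,-9,0],[0,0,0,-9,0],[-5,-1.8,0,0,0],[-5,-1.8,0,0,0],[-5,-1.8,0,0,0],[-5,-1.8,0,0,0],[-5,-1.8,0,0,0]]'
python3 -m handwheel '[[-5,-1.8,0,0,0],[-5,-1.8,1,0,0],[-5,-1.8,3,0,0],[-5,-1.8,3,0,0],[-2,0,0,0,0],[0,0,0,0,0],[0,0,0,0,0]]'
python3 - <<'E'
from h import *
from station import sense
import cv2,pickle
s=sense();p=cams.camera_params("wrist");im=cams.capture("wrist")
pickle.dump(p,open("p.pkl","wb"));cv2.imwrite("pics/w1.png",im[:,:,::-1]);cv2.imwrite("pics/w1b.png",cv2.resize(im[:,:,::-1],(800,600),interpolation=cv2.INTER_CUBIC))
R=np.array(s["ee_rot"]);print(s["time_s"],s["tcp_pos"],R.round(3).tolist(),s["gripper_width"],s["wrist_force"])
for w in((.553,-.238,.0275),(.478,-.429,.0275)):print("shift cm to put tip",100*R.T@(np.array(w)-s["tcp_pos"])-[0,0,7])
E
```

```text
time_s: 1.4
tcp_pos: [0.4238, -0.3739, 0.2921]
ee_rot: [[-0.371, -0.929, -0.0], [-0.929, 0.371, 0.0], [-0.0, 0.0, -1.0]]
wrist_force: [0.7, 0.3, -0.4]
gripper_width: 0.021
time_s: 2.28
tcp_pos: [0.5711, -0.1985, 0.2233]
ee_rot: [[-0.371, -0.929, 0.001], [-0.929, 0.371, -0.0], [-0.0, -0.001, -1.0]]
wrist_force: [-0.3, -0.3, 1.1]
gripper_width: 0.004
2.275 [ 0.57107345 -0.19850288  0.22333667] [[-0.371, -0.929, 0.001], [-0.929, 0.371, -0.0], [-0.0, -0.001, -1.0]] 0.004195117093250498 [-0.321971   -0.27281747  1.10809337]
shift cm to put tip [ 4.34212108  0.24056286 12.58251346]
shift cm to put tip [24.86147397  0.11350612 12.57881767]
```

View pics/w1b.png

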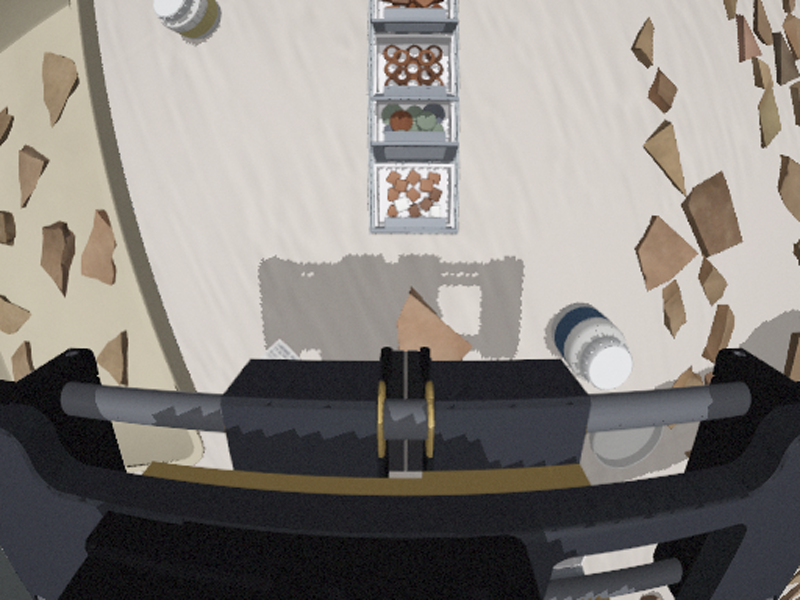

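The picture confirms the filled strip. Its near end, box 1, has plate corners at about (370,233) and (458,234), and lid 1 hinges on the outer edge. Refining from this.

```bash
python3 - <<'E'
from h import *
from station import sense
import pickle
p=pickle.load(open("p.pkl","rb"));s=sense();R=np.array(s["ee_rot"])
for u,v,z in((370,233,0),(458,234,0),(376,100,.025),(459,100,.025),(374,20,.025),(458,20,.025)):
    w=ray("wrist",u*.64-.2,v*.64-.2,z,p);print(u,v,w.round(4),"tool cm",(100*R.T@(w-s["tcp_pos"])).round(2))
E
```

```text
370 233 [ 0.5817 -0.2398  0.    ] tool cm [ 3.42 -2.49 22.34]
458 234 [ 0.5258 -0.2168  0.    ] tool cm [ 3.36  3.55 22.33]
376 100 [ 0.5434 -0.3186  0.025 ] tool cm [12.15 -1.87 19.84]
459 100 [ 0.4958 -0.2999  0.025 ] tool cm [12.19  3.25 19.83]
374 20 [ 0.5249 -0.3687  0.025 ] tool cm [17.5  -2.01 19.83]
458 20 [ 0.476  -0.3497  0.025 ] tool cm [17.54  3.23 19.83]
```

```bash
python3 -m handwheel '[[0,0.5,3,0,0],[0,0,3,0,0],[0,0,3,0,0],[0,0,2,0,0],[0,0,1,0,0],[0,0,0,0,0],[0,0,0,0,0],[0,0,0,0,0]]'
```

```text
time_s: 3.32
tcp_pos: [0.5672, -0.196, 0.1033]
ee_rot: [[-0.371, -0.929, 0.002], [-0.929, 0.371, -0.0], [-0.001, -0.002, -1.0]]
wrist_force: [-0.1, -0.1, -0.0]
gripper_width: 0.007
```

```bash
python3 -m handwheel '[[0,0,0.46,0,0],[0,0,0,0,0],[0,0,0,0,0],[1,0,0,0,0],[1,0,0,0,0],[1,0,0,0,0],[1,0,0,0,0],[0,0,0,0,0]]'
```

```text
time_s: 4.32
tcp_pos: [0.5515, -0.234, 0.0978]
ee_rot: [[-0.372, -0.928, -0.0], [-0.928, 0.372, -0.0], [0.0, 0.0, -1.0]]
wrist_force: [-0.2, -0.0, 1.5]
gripper_width: 0.003
```

```bash
python3 -m handwheel '[[0,0,-0.07,0,0],[1,0,0,0,0],[1,0,0,0,0],[1,0,0,0,0],[1,0,0,0,0],[0,0,0,0,0]]'
```

```text
time_s: 5.08
tcp_pos: [0.5367, -0.271, 0.0984]
ee_rot: [[-0.372, -0.928, -0.0], [-0.928, 0.372, -0.0], [0.0, 0.0, -1.0]]
wrist_force: [0.9, 1.4, 0.7]
gripper_width: 0.006
```

```bash
python3 -m handwheel '[[1,0,0,0,0],[1,0,0,0,0],[1,0,0,0,0],[1,0,0,0,0],[1,0,0,0,0],[0,0,0,0,0]]'
python3 - <<'E'
from station import cams
import cv2
im=cams.capture("wrist");cv2.imwrite("pics/w2.png",cv2.resize(im[:260,:,::-1],(800,406),interpolation=cv2.INTER_CUBIC))
E
```

```text
time_s: 5.82
tcp_pos: [0.5181, -0.3175, 0.0983]
ee_rot: [[-0.372, -0.928, -0.0], [-0.928, 0.372, -0.0], [0.0, 0.0, -1.0]]
wrist_force: [-0.9, 1.3, 0.3]
gripper_width: 0.006
```

View pics/w2.png

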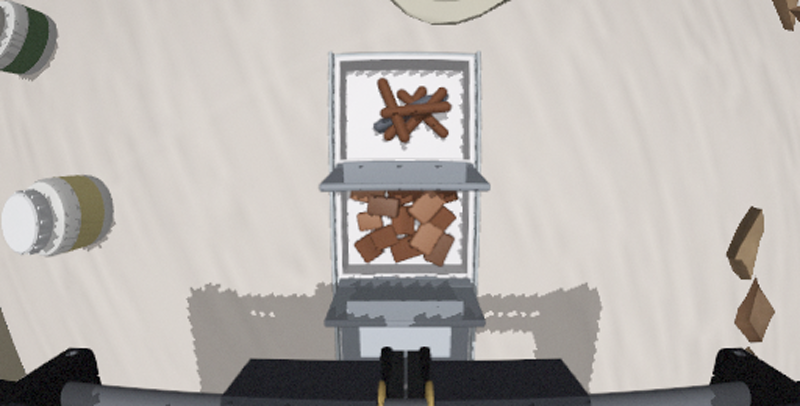

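The tips are centred on the row, at about x≈405 px. Lids 4 and 5 are still open, at (403,305) and (405,175). Continuing the stroke.

```bash
python3 -m handwheel '[[1,0,0,0,0],[1,0,0,0,0],[1,0,0,0,0],[1,0,0,0,0],[1,0,0,0,0],[1,0,0,0,0],[0,0,0,0,0]]'
python3 -m handwheel '[[1,0,0,0,0],[1,0,0,0,0],[1,0,0,0,0],[1,0,0,0,0],[1,0,0,0,0],[1,0,0,0,0],[0.6,0,0,0,0],[0,0,0,0,0]]'
```

```text
time_s: 6.75
tcp_pos: [0.4958, -0.3732, 0.0983]
ee_rot: [[-0.372, -0.928, -0.0], [-0.928, 0.372, -0.0], [0.0, 0.0, -1.0]]
wrist_force: [0.1, 0.2, -0.0]
gripper_width: 0.0
time_s: 7.75
tcp_pos: [0.475, -0.4257, 0.0981]
ee_rot: [[-0.372, -0.928, 0.003], [-0.928, 0.372, 0.011], [-0.011, 0.001, -1.0]]
wrist_force: [13.1, 32.9, 8.4]
gripper_width: 0.007
```

The force jumped to about 35 N and the tool fell 1 cm short, so something is in the way. I'll back off and look.

```bash
python3 -m handwheel '[[-1.2,0,0,0,0],[-0.5,0,0,0,0],[0,0,0,0,0]]'
python3 - <<'E'
from station import cams
import cv2,numpy as np
w=cv2.resize(cams.capture("wrist")[:260,:,::-1],(640,325),interpolation=cv2.INTER_CUBIC)
b=cams.capture("side")[110:200,220:360,::-1];a=cams.capture("scene")[110:200,250:390,::-1]
c=np.hstack([cv2.resize(x,(400,257),interpolation=cv2.INTER_CUBIC) for x in(a,b)])
o=np.zeros((582,800,3),np.uint8);o[:325,:640]=w;o[325:]=c;cv2.imwrite("pics/m3.png",o)
E
```

```text
time_s: 8.12
tcp_pos: [0.4779, -0.4183, 0.0983]
ee_rot: [[-0.371, -0.929, -0.0], [-0.929, 0.371, -0.0], [0.0, 0.0, -1.0]]
wrist_force: [0.7, 0.2, 0.0]
gripper_width: 0.001
```

View pics/m3.png

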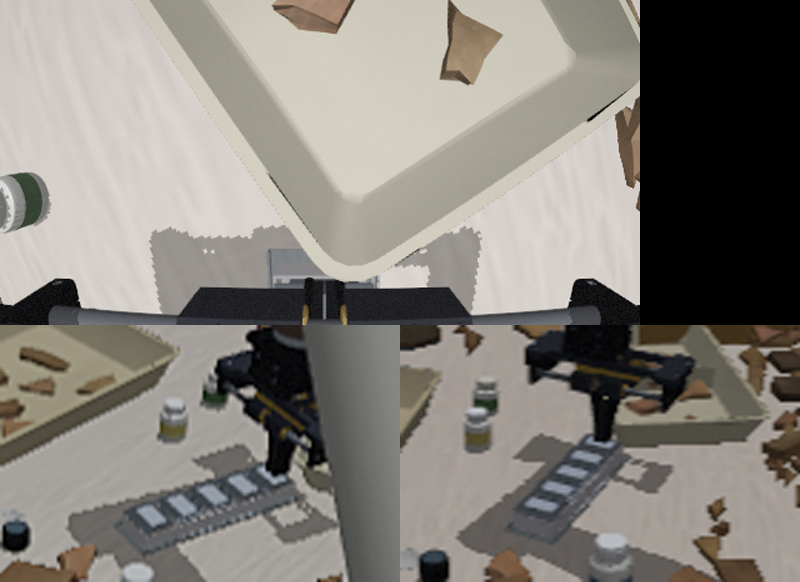

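The tool met the rim of the tray corner that overhangs the end of the row, at about (350,270) in the wrist view. Lids 1–4 lie flat, and lid 5 was pressed down over almost its whole length. I'll lift off straight up and check.

```bash
python3 -m handwheel '[[0,0,-2,0,0],[0,0,-3,0,0],[0,0,-4,0,0],[-4,0,-4,0,0],[-5,0,-2,0,0],[-5,0,0,0,0],[-5,0,0,0,0],[0,0,0,0,0],[0,0,0,0,0]]'
python3 - <<'E'
from station import cams
import cv2,numpy as np
w=cams.capture("wrist")[0:240,130:390,::-1]
b=cams.capture("side")[110:200,220:360,::-1];a=cams.capture("scene")[130:190,280:373,::-1]
cv2.imwrite("pics/w4raw.png",w)
o=np.zeros((600,800,3),np.uint8);o[:,:380]=cv2.resize(w,(650,600),interpolation=cv2.INTER_CUBIC)[:,130:510]
o[:270,380:]=cv2.resize(a,(420,270),interpolation=cv2.INTER_CUBIC);o[270:540,380:]=cv2.resize(b,(420,270),interpolation=cv2.INTER_CUBIC);cv2.imwrite("pics/m4.png",o)
E
```

```text
time_s: 9.4
tcp_pos: [0.5483, -0.2419, 0.2483]
ee_rot: [[-0.371, -0.929, -0.0], [-0.929, 0.371, -0.0], [0.0, 0.0, -1.0]]
wrist_force: [0.3, -0.4, -1.1]
gripper_width: 0.007
```

View pics/m4.png

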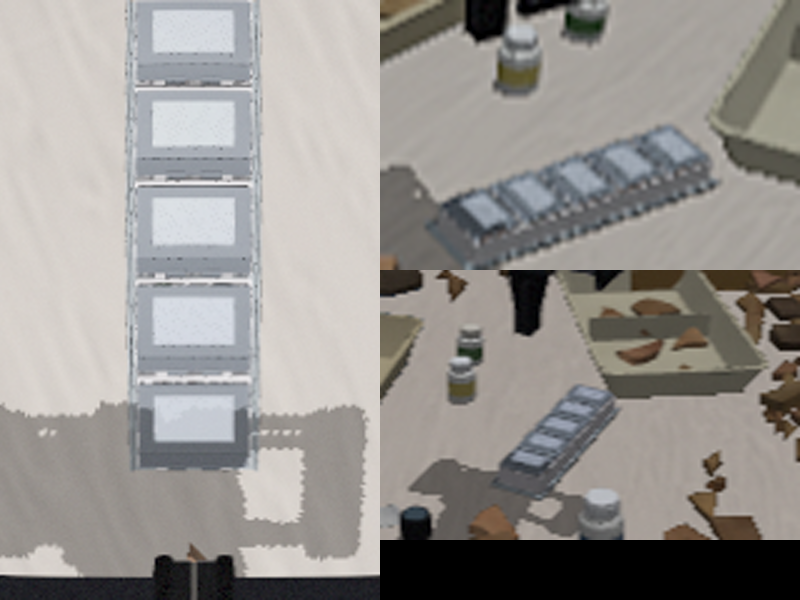

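All five lids look flat: the label panels are evenly spaced and in line in all three views. I'll do a quick check of strip displacement and then hand in.

```bash
python3 - <<'E'
from h import *
from station import sense,job
for u,v in((131,468),(257,468)):print(ray("wrist",130+(u+130)/2.5-.5,v/2.5-.5).round(4))
print("before: (.5817,-.2398) (.5258,-.2168)",sense()["wrist_force"],sense()["time_s"])
print(job.finish_job())
E
```

```text
[ 0.5817 -0.2411  0.    ]
[ 0.5261 -0.2187  0.    ]
before: (.5817,-.2398) (.5258,-.2168) [ 0.18926759  0.22279136 -0.3445929 ] 9.55
the job is handed in; nothing more can be done
None
```

I closed all five lids of the filled strip with one light stroke of the closed fingertips, from box 1 to box 5, and handed the job in at about 9.6 s. The tips ran about 0.3 to 1 mm above the shut-lid level.

**Lids:** the last pictures show all five lids flat and evenly lined up. I judged this by eye and did not measure the lid angles. The tips reached lid 5's free edge before I lifted off. A picture partway along showed lids 4 and 5 still open, with the tips at about lid 3.

**Strip position:** it moved about 1 to 2 mm, measured at its near end, which is about the accuracy of the camera calibration.

**What went wrong:** at the very end of the stroke the tool hit the corner of the sherd tray that overhangs the end of the row. The wrist force reached about 36 N and the tool stopped about 1 cm short of the commanded point. I backed off and lifted straight up; the tray does not look shifted in the later views, but I did not measure it.

**Other things on the table:** the arm never went near the empty strip or the bystanders, but I took no final picture of the empty strip. At hand-in the arm was clear of everything.

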